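# Shut the slide gate of the used-slides discard box

## Task

Two discard boxes stand open on the microscopy bench. Shut the one with the yellow handle: push its sliding gate fully home, away from the robot's side of the box, until the red spring catch snaps in behind the gate's pin, then let go. Leave the gate of the blue-handled box as it is.

Things in the scene. Friction and masses are not known exactly. Their poses are not given: they have to be found in the camera images.
- yellow_handle (a point): Centre of the yellow handle: upright tab 12 mm thick (x), 40 wide (y), 40 tall (z), spanning 94-134 mm above the bench. x, level, is the way the gate shuts (to the box's far end); z up. It stands on a steel gate plate on the grey top (90 mm high) of a white 240 x 160 mm box. Behind it (-x) is 28 mm or more of flat top, then open bench; catch and pin, up to 26 mm over the top, are 46 mm or more to +y
- yellow_gate (a joint): Slide of the yellow-handled gate, m along the handle's x: 0 open, 0.075 fully shut at a rigid stop. Starts from 0 to 0.03 and stays where it is left. Dry friction about 4 N; from about 0.053 to 0.072 its steel pin pushes the spring catch aside and it takes up to about 10 N; then the catch snaps in behind the pin and the gate cannot slide back
- yellow_catch (a joint): Swing of that box's red spring catch, a 33 mm arm on an upright pivot on the +y side of the box top, in rad: 0 at rest leaning inward, about 0.2 while the gate's pin pushes it aside, back to 0 once snapped in behind the pin. It needs no touching
- blue_handle (a point): Centre of the blue handle on the gate of the other, otherwise equal box, axes as for the yellow one. This gate also starts nearly or fully open and is to stay as it is. The boxes stand side by side, either one on the left, each turned by up to 23 degrees

How it is judged:
At the end, for the whole second after the job is handed in: The yellow-handled gate is shut (joint above 0.068 of 0.075 m) and at rest, with its red spring catch back in behind the pin (within 0.06 rad of its rest) (value of joint yellow_gate above 0.068 m and value of joint yellow_catch below 0.06 rad and velocity of joint yellow_gate between -0.01 and 0.01 m/s); the robot touches nothing.
It fails at once if the gate of the blue-handled box is moved by more than 10 mm (distance of blue_handle from where it was at the start of the episode above 0.01 m).
It also fails if it takes over 32 s, if anything falls off the work surface, if the arm or the gripper's body presses on something with over 40 N, if the wrist force passes 120 N, or if a joint passes its speed limit or range.

## Robot

A 6-joint arm with a two-finger parallel gripper is mounted at the origin on the work surface. World frame = base frame: x ahead of the robot, y to its left, z up, the work surface at z = 0. Lengths are in m, angles in rad, forces in N, time in s.
With the tool pointing down it reaches from about 0.35 to 0.725 m from the base axis. Payload 6 kg.
Tool frame: the origin (TCP) lies between the finger pads; the fingertips stand finger_overhang ahead of it and the grasp point (between the pads) lies 5 mm behind it (finger_overhang is the distance from the TCP to the fingertips, in m); x points along the fingers, y is the direction in which the jaws open and shut, and the axes are right-handed (so a half turn about x gives the same grasp; the last joint's range is limited). The gripper opens to 85 mm and grips with 20 to 120 N. Pads are 22 mm wide; open, the fingers measure 114 mm over their backs; the gripper's body (76 mm by 85 mm) begins 54 mm behind the grasp point. The pads swing forward as they close: fully open they stand 13 mm farther back than shut.
Start: joints at [1.617, 0.04, 0.085, 0, -1.615, -0.334], TCP at [0.17, 0.575, 0.245] pointing down, gripper open.
Joint ranges: [-2.56, 2.56], [-1.29, 2.01], [-1.08, 1.49], [-3.29, 1.98], [-2.81, -0.18], [-2.99, 2.99]. Speed limits (rad/s): [2.57, 2.57, 3.01, 3.14, 3.14, 3.14].

## Interface

Orientations are given as a rotation vector (axis times angle).
In Python, from workcell import * gives the robot as it stands.
- The arm moves only by the tool step_arm, never from a script. Its argument "rows" is text: rows parted by semicolons, each of 4 numbers parted by spaces: the shift along the world's x, y, z in m, then the turn about the world's z in degrees. In form: dx dy dz yaw; .... A call has 1 to 12 rows; each row shifts and turns the pose as measured when the row begins; what a row does not reach is not made up. A row lasts 1/12 s, in which the tool goes at most 41.7 mm and 7.16 degrees, less where a joint would pass 70% of its speed; a pose out of reach is approached as far as the arm can. A call with a gripper value outside its range is refused whole. "claw" is the opening in per cent of the stroke, from 0 (shut) to 100 (fully open), set as the call begins (left out, the last holds). The fingers move at their own pace and stop on an object; "squeeze" is the grip in N (left out, the last holds). Time passes only in rows, so rows that do not move let the fingers close. It gives the time, the measured TCP pose, the force and the opening at its end, in the units of the state.
- state(): the state, without advancing time (a new reading comes with each control period).
- grab_frame(name): name is "scene" or "top"; returns (picture, depth): 480x640x3 uint8, red, green, blue; 480x640 float32, m along the optical axis (not along the pixel's ray), 0 where there is no reading.
- camera_info(name): a dict with "camera_matrix" (3x3 intrinsics, pixels), "dist_coeffs" ([k1, k2, p1, p2, k3] as OpenCV has them; the pictures are not rectified), "T" (4x4, takes a point from camera to world coordinates). Camera axes: x right, y up, looking along -z (the intrinsics and any distortion apply to the point x, -y, -z); pixel columns grow to the right and rows downward; lengths in m; the calibration is good to about 2 mm. A picture is of the moment at which its call begins. camera_info takes no time and is no camera call.
- close_job(): hands the job in, once; it reports no verdict.
The state is a dict: "clock": time; "joint_positions": joint angles; "joint_velocities": joint speeds; "joint_efforts": joint torques, N m; "tcp_pos": TCP position; "tool_rot": TCP orientation; "force": force on the tool from outside, world axes, zero at the start; "torque": the same for the moment, N m; "grip_width": opening from 0.0 (shut) to 1.0 (fully open).
Only numpy, scipy, OpenCV 4.12 (cv2) and the standard library are available. Lean on these libraries where they do the work, as an engineer would, in place of code of your own. Each camera call takes 0.05 s, during which the arm holds its last target. There are 200 camera calls.

## Working session

There is one attempt and no reset: what is moved stays moved. The work goes in short steps, Python scripts to look and compute and a tool call to move; the robot and the scene stay as the last step left them, time stands still between calls to the robot, and variables do not carry over. Pictures are saved under pics/ and viewed, about 8 in all and at most 12, crops included, and the job is handed in when it is done.

Besides the shell and the picture viewer there is one more tool, called after ">>>" by a JSON object that holds its "op" and its "data", one argument or row to a line. step_arm: Moves the arm, as the interface text tells. Its arguments: {"type":"object","properties":{"rows":{"type":"string"},"claw":{"type":"number"},"squeeze":{"type":"number"}},"required":["rows"]}

```bash
mkdir -p pics; cat > h.py <<'E'
from workcell import *
import numpy as np, cv2
def world(name,depth,mask=None):
    c=camera_info(name);K=np.array(c["camera_matrix"],float);d=np.array(c["dist_coeffs"],float);T=np.array(c["T"])
    v,u=np.mgrid[0:480,0:640]
    p=cv2.undistortPoints(np.stack([u.ravel(),v.ravel()],1).astype(np.float64)[:,None],K,d)[:,0]
    z=depth.ravel()
    P=np.stack([p[:,0]*z,-p[:,1]*z,-z],1)@T[:3,:3].T+T[:3,3]
    return P.reshape(480,640,3)
E
python3 - <<'E'
from h import *
for n in("top","scene"):
    im,d=grab_frame(n); cv2.imwrite(f"pics/{n}0.png",im[:,:,::-1]); W=world(n,d)
    hsv=cv2.cvtColor(im,cv2.COLOR_RGB2HSV)
    for c,lo,hi in(("y",20,35),("b",100,125),("r",0,6)):
        m=(hsv[...,0]>=lo)&(hsv[...,0]<=hi)&(hsv[...,1]>120)&(hsv[...,2]>70)&(d>0)&(W[...,2]>.085)
        q=W[m]; print(n,c,m.sum())
        if m.sum()>20:
            v,u=np.nonzero(m);print(np.median(u),np.median(v),q.min(0).round(3),np.median(q,0).round(3),q.max(0).round(3))
            t=q[q[:,2]>.128]
            if len(t)>10: print(" top",len(t),cv2.minAreaRect((t[:,:2]*1000).astype(np.float32)))
print(state())
E
```

```text
top y 138
193.0 255.0 [0.502 0.18  0.113] [0.511 0.198 0.134] [0.521 0.216 0.139]
 top 110 ((511.9845886230469, 199.2737579345703), (9.694317817687988, 37.45843505859375), 19.392515182495117)
top b 1
top r 94
151.0 232.0 [ 0.532 -0.129  0.106] [0.558 0.284 0.114] [0.583 0.291 0.12 ]
scene y 389
448.0 247.0 [-0.531  0.183  0.089] [0.517 0.203 0.123] [0.526 0.528 0.212]
 top 149 ((6.2476806640625, 362.2484130859375), (86.73741149902344, 1094.664794921875), 75.26188659667969)
scene b 129
248.0 206.0 [-0.726 -1.304  0.09 ] [ 0.456 -0.168  0.133] [0.625 0.637 0.26 ]
 top 92 ((-78.732177734375, -411.3763427734375), (1970.04345703125, 990.8810424804688), 80.77068328857422)
scene r 211
270.0 255.0 [ 0.525 -0.137  0.094] [ 0.554 -0.111  0.113] [0.585 0.295 0.117]
{'clock': 0.1, 'joint_positions': array([ 1.61669423e+00,  4.07376391e-02,  8.39401117e-02, -3.95530072e-04,
       -1.61554723e+00, -3.33702551e-01]), 'joint_velocities': array([-6.81015848e-04, -1.39635702e-03,  1.60515374e-03,  2.32643126e-03,
       -9.71570140e-04, -6.67073578e-05]), 'joint_efforts': array([-4.89453683e-03, -3.69348156e+01,  3.48279119e+01,  6.95191428e+00,
       -4.69106177e-03,  5.09073317e-06]), 'tcp_pos': array([0.17016231, 0.57507299, 0.24440543]), 'tool_rot': array([-2.06755409,  0.30125923,  2.06775449]), 'force': array([-0.89680674,  0.31284236, -0.98888139]), 'torque': array([-0.02065895,  0.03179654, -0.01857794]), 'grip_width': 1.0037435476557086}
```

View pics/top0.png

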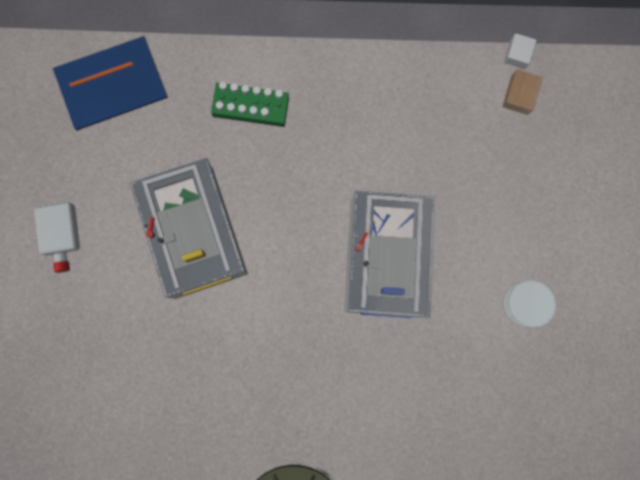

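View pics/scene0.png

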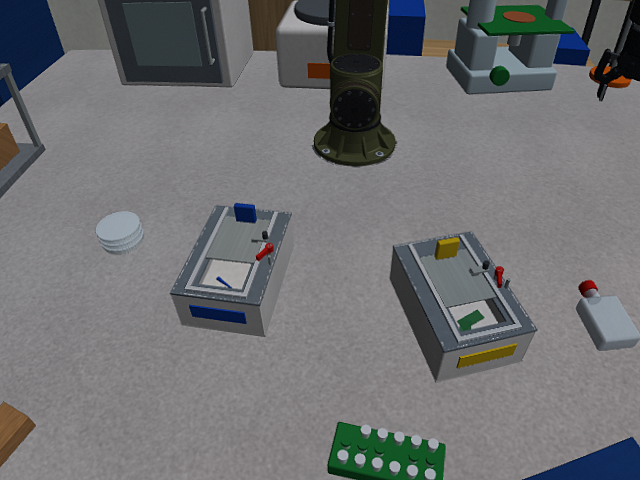

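The top view shows the yellow-handled box on the left, with its handle at about (193,255), the catch at (151,230), and the box turned by about +17°. The blue-handled box is on the right at (393,291). The scene view agrees. Next I'll measure the yaw and the tool orientation.

```bash
python3 - <<'E'
from h import *
from scipy.spatial.transform import Rotation as R
im,d=grab_frame("top"); W=world("top",d)
m=(W[...,2]>.075)&(W[...,2]<.1)&(W[...,1]>.08)&(W[...,0]>.35)
q=W[m]; print(cv2.minAreaRect((q[:,:2]*1000).astype(np.float32)), np.median(q[:,2]))
hsv=cv2.cvtColor(im,cv2.COLOR_RGB2HSV)
m=(hsv[...,0]>=20)&(hsv[...,0]<=35)&(hsv[...,1]>120)&(W[...,2]>.11)
h=W[m][:,:2].mean(0);a=np.radians(17)
print(h, 'finger_overhang' in globals() and finger_overhang)
print(R.from_rotvec(state()["tool_rot"]).as_matrix().round(3))
E
```

```text
((573.773681640625, 222.7222900390625), (240.7618865966797, 160.0861358642578), 20.19778060913086) 0.0921247272431035
[0.51015353 0.19698849] 0.014
[[-0.    -0.284 -0.959]
 [-0.001 -0.959  0.284]
 [-1.     0.001 -0.   ]]
```

>>> {"op": "step_arm", "data": {
  "rows": "0.025 -0.032 0 3;0.025 -0.032 0 3;0.025 -0.032 0 3;0.025 -0.032 0 3;0.025 -0.032 0 3;0.025 -0.032 0 3;0.025 -0.032 0 3;0.025 -0.032 0 3;0.025 -0.032 0 3;0.025 -0.032 0 3;0.025 -0.032 0 3;0.025 -0.032 0 3",
  "claw": 0,
  "squeeze": 40
}}

```text
clock: 1.15
tcp_pos: [0.4695, 0.1802, 0.2379]
tool_rot: [2.009, 0.381, -2.007]
force: [0.1, 1.1, 0.1]
grip_width: -0.004
```

>>> {"op": "step_arm", "data": {
  "rows": "0.003 0.003 -0.03 -0.5;0 0 -0.03 0;0 0 -0.03 0;0 0 -0.02 0;0 0 0 0;0 0 0 0"
}}

```text
clock: 1.65
tcp_pos: [0.4767, 0.1728, 0.1243]
tool_rot: [2.023, 0.361, -2.017]
force: [0.9, -0.3, 1.8]
grip_width: -0.002
```

```bash
python3 - <<'E'
from h import *
from scipy.spatial.transform import Rotation as R
s=state();print(s["tcp_pos"],s["force"],R.from_rotvec(s["tool_rot"]).as_matrix().round(3))
im,d=grab_frame("scene"); cv2.imwrite("pics/s1.png",cv2.resize(im[190:350,360:560,::-1],(800,640))[:600])
E
```

```text
[0.47667213 0.17283725 0.1242705 ] [ 0.87127234 -0.2643178   1.82504981] [[ 0.004  0.355 -0.935]
 [-0.009 -0.935 -0.355]
 [-1.     0.01  -0.001]]
```

View pics/s1.png

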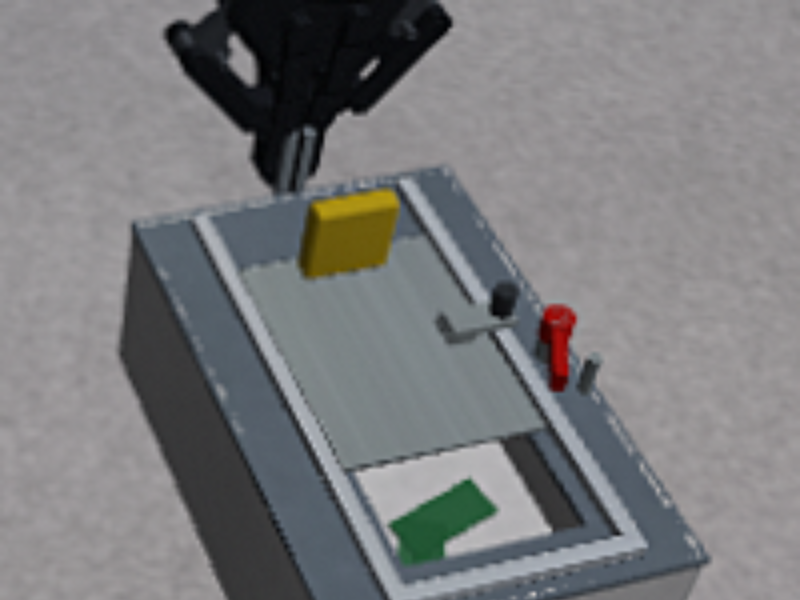

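The closed fingers are behind the handle, at about (290,180) in the crop. They sit about 12 mm to the -y side, so I'll correct that and then push.

>>> {"op": "step_arm", "data": {
  "rows": "-0.004 0.012 0 0;0 0 0 0;0.008 0.003 0 0;0.008 0.003 0 0;0.008 0.003 0 0;0.008 0.003 0 0;0.008 0.003 0 0;0.008 0.003 0 0"
}}

```text
clock: 2.37
tcp_pos: [0.5238, 0.2071, 0.1317]
tool_rot: [2.024, 0.366, -2.014]
force: [-4.7, -1.0, 3.3]
grip_width: 0.004
```

>>> {"op": "step_arm", "data": {
  "rows": "0.009 0.003 -0.003 0;0.009 0.003 -0.002 0;0.009 0.003 -0.002 0;0.009 0.003 -0.002 0"
}}

```text
clock: 2.7
tcp_pos: [0.5494, 0.2133, 0.126]
tool_rot: [1.976, 0.352, -2.049]
force: [-88.1, -10.5, 53.9]
grip_width: -0.002
```

>>> {"op": "step_arm", "data": {
  "rows": "-0.006 -0.002 0.001 0;0 0 0 0"
}}

```text
clock: 2.87
tcp_pos: [0.5419, 0.2112, 0.128]
tool_rot: [1.966, 0.351, -2.056]
force: [1.2, 0.1, 0.2]
grip_width: -0.0
```

```bash
python3 - <<'E'
from h import *
s=state();print(s["tcp_pos"],s["force"])
im,d=grab_frame("scene"); cv2.imwrite("pics/s2.png",cv2.resize(im[190:350,360:560,::-1],(800,640))[:600])
E
```

```text
[0.54189719 0.21123743 0.12800995] [1.19985025 0.11322407 0.21272504]
```

View pics/s2.png

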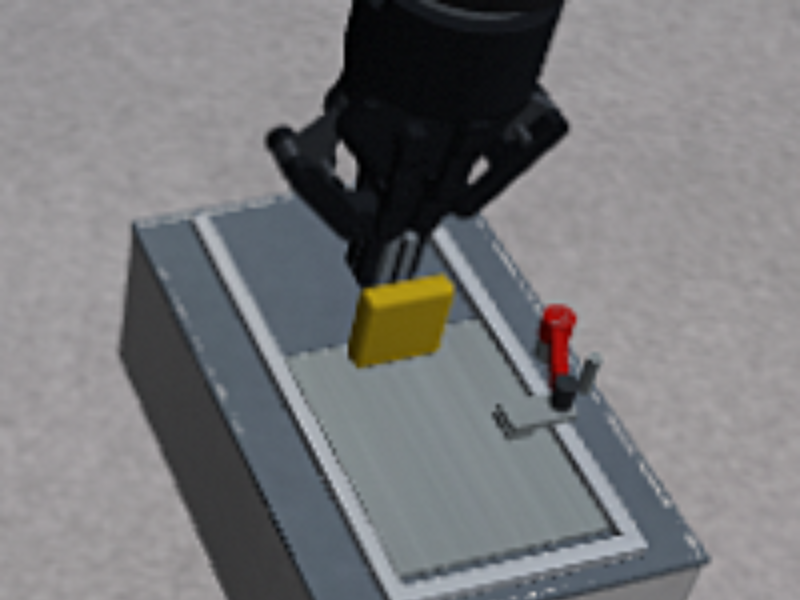

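In the picture the plate is up against the frame end, and the pin at (562,390) is past the catch tip. The red arm is back in its original position, so the ~90 N reading was the rigid stop. I'll back off, lift clear and check.

>>> {"op": "step_arm", "data": {
  "rows": "-0.015 -0.005 0 0;-0.01 -0.004 0 0;0 0 0.03 0;-0.02 -0.01 0.03 0;-0.03 -0.01 0.03 0;-0.03 -0.01 0.02 0;0 0 0 0;0 0 0 0"
}}

```text
clock: 3.58
tcp_pos: [0.4392, 0.1714, 0.2384]
tool_rot: [1.969, 0.346, -2.056]
force: [-0.3, 0.6, -1.5]
grip_width: -0.003
```

```bash
python3 - <<'E'
from h import *
s=state();print(s["tcp_pos"],s["force"])
im,d=grab_frame("scene"); cv2.imwrite("pics/s3.png",cv2.resize(im[220:320,420:545,::-1],(750,600)))
im,d=grab_frame("top"); W=world("top",d)
hsv=cv2.cvtColor(im,cv2.COLOR_RGB2HSV)
m=(hsv[...,0]>=20)&(hsv[...,0]<=35)&(hsv[...,1]>120)&(W[...,2]>.11)
h=W[m][:,:2].mean(0);a=np.radians(20);dh=h-[.51015,.19699]
print(m.sum(),h,dh@[np.cos(a),np.sin(a)],dh)
E
```

```text
[0.43919959 0.17136725 0.23842748] [-0.30238402  0.62168954 -1.5225876 ]
150 [0.56080891 0.21602661] 0.05411470868177272 [0.05065891 0.01903661]
```

View pics/s3.png

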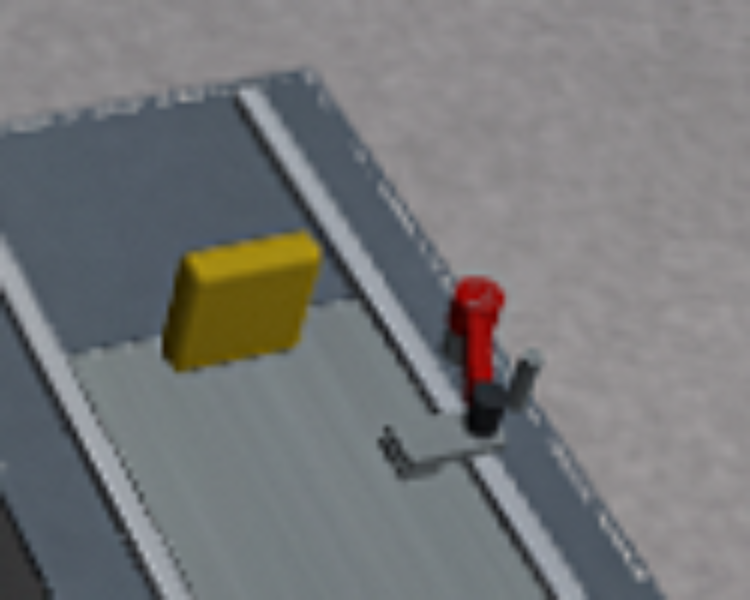

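```bash
python3 - <<'E'
from h import *
def red(im):
    s=cv2.cvtColor(im,cv2.COLOR_BGR2HSV)[225:300,470:530]
    m=((s[...,0]<6)|(s[...,0]>174))&(s[...,1]>120)&(s[...,2]>60); v,u=np.nonzero(m); p=np.stack([u,v],1).astype(np.float32)
    l=cv2.fitLine(p,2,0,.01,.01).ravel(); return len(p),np.degrees(np.arctan2(l[1],l[0])),p.mean(0),p.max(0),p.min(0)
def blue(im):
    s=cv2.cvtColor(im,cv2.COLOR_BGR2HSV)[195:230,225:265]
    v,u=np.nonzero((s[...,0]>100)&(s[...,0]<125)&(s[...,1]>150)); return len(u),u.mean(),v.mean()
a=cv2.imread("pics/scene0.png"); b=grab_frame("scene")[0][:,:,::-1].copy()
for i in(a,b): print(red(i),blue(i))
cv2.imwrite("pics/s4.png",np.hstack([cv2.resize(i[230:350,440:540],(400,480)) for i in (a,b)]))
E
```

```text
(95, np.float32(89.45824), array([29.536842, 49.51579 ], dtype=float32), array([33., 62.], dtype=float32), array([26., 41.], dtype=float32)) (360, np.float64(19.91111111111111), np.float64(17.46388888888889))
(88, np.float32(89.39656), array([29.522728, 48.56818 ], dtype=float32), array([33., 58.], dtype=float32), array([26., 41.], dtype=float32)) (358, np.float64(19.868715083798882), np.float64(17.472067039106147))
```

View pics/s4.png

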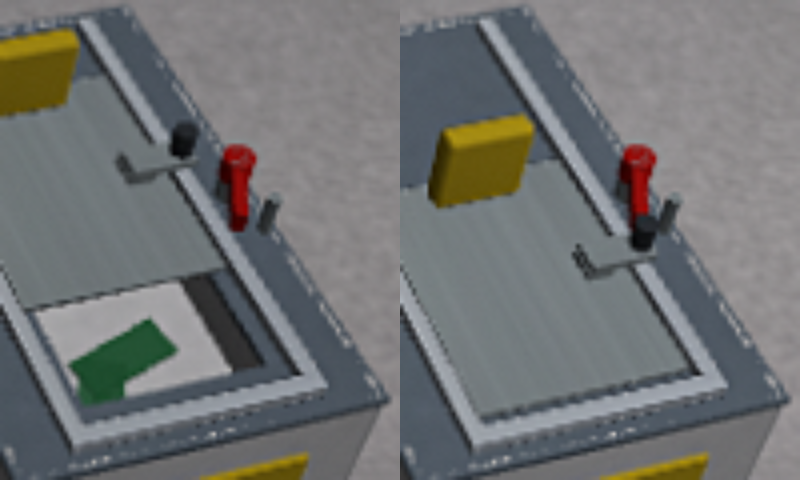

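The catch angle is unchanged (89.4° against 89.5°), the pin sits past its tip, the opening is fully covered and the blue handle hasn't moved. I'm handing the job in.

```bash
python3 -c "
from workcell import *
print(close_job())"
```

```text
the job is handed in; nothing more can be done
None
```

The yellow-handled gate is shut and the job is handed in, at about 4 s of the 32 s allowed. I pushed the handle with closed fingers until it hit the rigid stop, then backed off and lifted clear.

What the last checks showed:
- **Gate:** the handle moved about 54 mm. That fits a gate that started about 20 mm closed, though I didn't measure its starting position. The plate covers the opening right up to the frame.
- **Catch:** the red arm is back at its starting angle in the picture (89.4° against 89.5°), with the pin past its tip.
- **Blue box:** its handle moved less than 0.1 pixel.
- **Arm:** it is clear of the box, and the force reading is about zero.

Two things did not go to plan:
- **Hard contact at the stop:** the wrist force reached about 104 N (88 N along the push, 54 N upward) before I backed off. That is under the 120 N wrist limit, but it is only the reading at the end of that move, so a brief higher peak could have gone unseen. By my geometry only the fingers touched the handle. If it was the gripper's body instead, this would be over its 40 N limit.
- **Box angle:** a rough pixel estimate gave about 17°, while the depth fit gave about 20°. I used 20°.

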